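# Slide the drip tray under the propped cylinder head

## Robot

A 6-joint arm with a two-finger parallel gripper is mounted at the origin on the work surface. World frame = base frame: x ahead of the robot, y to its left, z up, the work surface at z = 0. Lengths are in m, angles in degrees, forces in N, time in s.
With the tool pointing down it reaches from about 0.25 to 0.8 m from the base axis. Payload 3.9 kg.
Tool frame: the origin (TCP) lies at the very end of the fingers, on their centre line; the grasp point (between the pads) lies 19 mm behind it (robot.hold_point_z is the distance from the TCP to the grasp point, in m); z points along the fingers, x is the direction in which the jaws open and shut, and the axes are right-handed (so a half turn about z gives the same grasp; the last joint's range is limited). The gripper opens to 85 mm and grips with 20 to 120 N. Pads are 22 mm wide; open, the fingers measure 114 mm over their backs; the gripper's body (76 mm by 85 mm) begins 54 mm behind the grasp point. The pads swing forward as they close: fully open they stand 13 mm farther back than shut.
Start: joints at [-64.4, 14.897, -7.913, 67.191, 0, 90], TCP at [0.227, -0.473, 0.231] pointing down, gripper open.
Joint ranges: [-159.42, 159.42], [-47.68, 98.78], [-73.54, 78.23], [-108.79, 121.32], [-90, 84.71], [-180, 180]. Speed limits (degrees/s): [147.25, 147.25, 180, 180, 180, 180].

## Interface

Orientations are given as [roll, pitch, yaw] about the fixed x, y, z axes, in that order (R = Rz(yaw) Ry(pitch) Rx(roll)).
In Python, from plant import robot gives the robot as it stands.
- The arm moves only by the tool jog_arm, never from a script. Its argument "series" is a list of rows, each a list of 3 entries, a list of its own where there are three numbers: the shift along the world's x, y, z in cm, then the turn about the world's z in rad, then the gripper's target within -1 to 1 (fully open at 1, half-way at 0, shut at -1). In form: [[[dx, dy, dz], yaw, claw], ...]. A call has 1 to 12 rows; each row shifts and turns the commanded pose from where the row before left it; what a row does not reach is not made up. A row lasts 1/8 s, in which the tool goes at most 62.5 mm and 10.7 degrees, less where a joint would pass 70% of its speed; a pose out of reach is approached as far as the arm can. A call is refused whole if a number of a shift passes 6.25 or a number of a turn 0.188, either way. A call with a gripper value outside its range is refused whole. The fingers move at their own pace and stop on an object; "newtons" is the grip in N (left out, the last holds). Time passes only in rows, so rows that do not move let the fingers close. It gives the time, the measured TCP pose, the force and the opening at its end, in the units of the state.
- robot.observe(): the state, without advancing time (a new reading comes with each control period).
- robot.camera(name): name is "scene" or "top" or "wrist"; returns the picture (400x640x3 uint8, blue, green, red); there is no depth.
- robot.calibration(name): a dict with "mtx" (3x3 intrinsics, pixels), "R" (3x3) and "t" (3): a world point X has camera coordinates R X + t; the wrist camera has in their place "mount" (4x4, takes a point from camera to tool coordinates, whose origin is the TCP and whose axes are the tool frame's). Camera axes: x right, y down, z forward; pixel columns grow to the right and rows downward; lengths in m; the calibration is good to about 2 mm. A picture is of the moment at which its call begins: read the wrist's pose just before it. calibration takes no time and is no camera call.
- robot.close_job(): hands the job in, once; it reports no verdict.
The state is a dict: "clock": time; "joints": joint angles; "qd": joint speeds; "tau": joint torques, N m; "tcp_pos": TCP position; "orientation": TCP orientation; "ft_force": force on the tool from outside, world axes, zero at the start; "torque": the same for the moment, N m; "opening": finger opening in m.
Only numpy, scipy, OpenCV 4.12 (cv2) and the standard library are available. Lean on these libraries where they do the work, as an engineer would, in place of code of your own. Each camera call takes 0.05 s, during which the arm holds its last target. There are 200 camera calls.

## Task

Take the steel drip tray by its upright fin, bring it to the gap under the cylinder head and slide it straight in along the bench between the two chipboard blocks, clear of the head's underside, until it meets the stiff rubber buffer hidden at the back and has pushed that back a few millimetres, about five and never more than a centimetre. Go gently: do not jam the tray on the blocks or bump the head with the robot, keep the steel tappet in the tray, and leave the other things on the bench and on the head where they are. Let go and leave the tray lying flat there.

Things in the scene. Friction and masses are not known exactly. Their poses are not given: they have to be found in the camera images.
- stand: Two chipboard blocks, each 170 deep (x), 75 wide and 36 high, that carry the cylinder head; fixed; where it stands and its yaw vary. Origin: on the bench, in the middle of the mouth of the gap between the blocks (the plane of the head's front face). Its x axis points horizontally into the gap, z up. The gap is 148 wide (y -74 to +74 mm) and 36 high, with square corners.
- head: Aluminium cylinder head, 170 deep, 380 long (y, centred on the gap), 110 high, lying on the blocks; fixed to them. Same origin and axes as the stand: front face at x = 0, flat underside 36 mm above the bench, top 146 mm above it (with bosses and studs up to 30 mm above that).
- tray: Loose low steel tray, about 0.6 kg: open pan 120 long (x), 140 wide, 28 high, walls and floor 3 thick. Origin: centre of the pan's underside; x points to the rear wall, which enters first. A tongue 22 wide, 6 high runs from the front wall (x -60) to x -137 and carries the upright fin. Underside coated: sliding takes 1 to 2 N, plus a fifth of any load on it; the fin is bare.
- tray_fin (a point): The point to grip on the tray's fin, at (-115, 0, 34) mm in the tray's frame. The fin is an upright steel plate 40 long (along the tray's x), 12 thick (along y), from 4 to 52 mm above the tray's underside; grip it across its thickness.
- tray_rear (a point): Middle of the foot of the pan's rear wall, (60, 0, 0) mm in the tray's frame; axes as the tray's. It enters the gap first.
- buffer (a joint): How far (m) the rubber-faced buffer under the head has been pushed back; 0 at the start, hard end at 0.022. It is 70 wide, 24 high, centred in the gap, slides along the stand's x and stays where it is left; it takes about 10 N to move. Where it stands is not measured: its face lies anywhere from 60 to 105 mm in from the mouth and has to be felt with the tray's rear wall.
- tappet: Loose steel bucket tappet, a plain cylinder 32 in diameter and 22 high, 50 g, standing in the tray; origin at the centre of its underside. It rides along.
- valve_a: Engine valve standing on its 34 mm disc on top of the head, 105 high; bystander.
- valve_b: Second such valve on top of the head; bystander.
- spray_can: Spray can, 66 across, 200 high; bystander.
- tin: Open tin, 76 across, 75 high; bystander.
- tape: Roll of white tape lying flat, 90 across, 40 high; bystander.
- hammer: Hammer lying on the bench, 280 long; bystander.
- hexkey: Hex key lying on the bench, 100 long, 6 thick; bystander.
Things that resemble listed ones, but are neither listed nor needed, are in the scene too. Leave any orange look-alike of the tappet alone. Leave any purple look-alike of the tray alone.

How it is judged:
By the outcome, as a careful person would: the job done as asked, in the order asked, and still so for the second after the job is handed in, with the robot touching nothing.
It also fails if it takes over 70 s, if anything falls off the work surface, if the arm or the gripper's body presses on something with over 40 N, if the wrist force passes 120 N, or if a joint passes its speed limit or range.

## Working session

There is one attempt and no reset: what is moved stays moved. The work goes in short steps, Python scripts to look and compute and a tool call to move; the robot and the scene stay as the last step left them, time stands still between calls to the robot, and variables do not carry over. Pictures are saved under pics/ and viewed, about 8 in all and at most 12, crops included, and the job is handed in when it is done.

Besides the shell and the picture viewer there is one more tool, called after ">>>" as a command line: name --argument value ..., lists and objects as JSON in quotes. jog_arm: Moves the arm, as the interface text tells. Its arguments: {"type":"object","properties":{"series":{"type":"array"},"newtons":{"type":"number"}},"required":["series"]}

```bash
mkdir -p pics; ls
python3 - <<'E'
from plant import robot
import cv2
for n in("scene","top"):
    cv2.imwrite(f"pics/{n}0.png",robot.camera(n)); c=robot.calibration(n); print(n,c)
print(robot.calibration("wrist")); print(robot.observe(), robot.hold_point_z)
E
```

```text
pics
scene {'mtx': array([[372.32202949,   0.        , 322.65497984],
       [  0.        , 372.32202949, 199.23850682],
       [  0.        ,   0.        ,   1.        ]]), 'R': array([[ 0.62242256,  0.78267329, -0.00356213],
       [ 0.47469745, -0.38111488, -0.79335602],
       [-0.62229615,  0.49211175, -0.60874751]]), 't': array([-0.29983008, -0.15812893,  1.40484647])}
top {'mtx': array([[444.38756231,   0.        , 323.13468783],
       [  0.        , 444.38756231, 198.74236467],
       [  0.        ,   0.        ,   1.        ]]), 'R': array([[-0.02079044, -0.99975735, -0.00727995],
       [-0.99352531,  0.02147322, -0.11156329],
       [ 0.11169254,  0.00491337, -0.99373067]]), 't': array([0.02511718, 0.50739405, 1.54094619])}
{'mtx': array([[354.33774404,   0.        , 320.71880479],
       [  0.        , 354.33774404, 198.38254118],
       [  0.        ,   0.        ,   1.        ]]), 'mount': array([[ 9.99998081e-01,  1.33758644e-03, -1.43150390e-03,
        -6.13453302e-04],
       [-9.14522921e-04,  9.64872683e-01,  2.62716329e-01,
        -6.54094977e-02],
       [ 1.73262481e-03, -2.62714515e-01,  9.64872054e-01,
        -1.42531520e-01],
       [ 0.00000000e+00,  0.00000000e+00,  0.00000000e+00,
         1.00000000e+00]])}
{'clock': 0.1, 'joints': array([-6.44011385e+01,  1.49330337e+01, -7.97846541e+00,  6.71908900e+01,
        1.71911302e-03,  9.00009421e+01]), 'qd': array([ 0.0602471 ,  0.02070405,  0.25432584, -0.05959575, -0.01737531,
        0.04343004]), 'tau': array([ 4.10009784e-05, -4.06508625e+01,  2.54527849e+01,  1.01156998e-02,
        6.06000617e-05, -2.66815221e-06]), 'tcp_pos': array([ 0.22657709, -0.47290472,  0.23053776]), 'orientation': array([-1.79998283e+02,  1.02389088e-01, -6.44020806e+01]), 'ft_force': array([ 0.26639302,  0.64529345, -0.56556536]), 'torque': array([-8.36135124e-05, -1.75734486e-02,  3.85737064e-02]), 'opening': 0.08556660806296183} 0.0187
```

View pics/scene0.png

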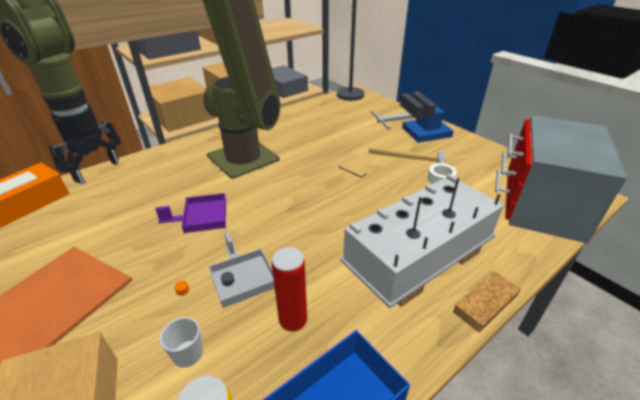

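View pics/top0.png

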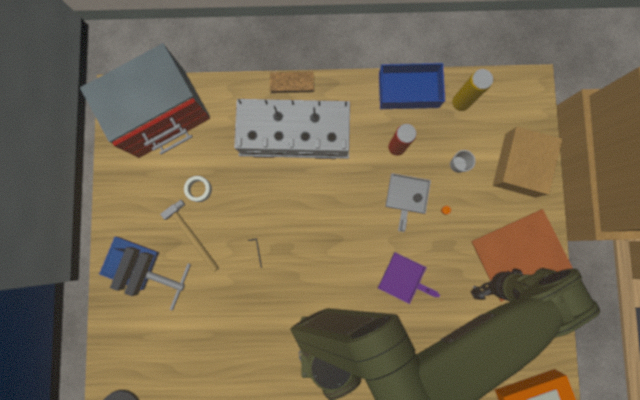

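The scene shows the grey steel tray at top (408,193), its fin at about (404,222) and the tappet in it at (418,198). Look-alikes are the purple tray at (404,278) and the orange puck at (446,210). I choose the grey tray. The head is at (293,128), with its front facing the robot. Next, one close crop to check the choice and read corners.

```bash
cat > h.py <<'E'
import numpy as np, cv2
from plant import robot
def ray(n,uv,z):
    c=robot.calibration(n)
    if n=="wrist":
        s=robot.observe(); from scipy.spatial.transform import Rotation as Ro
        T=np.eye(4); T[:3,:3]=Ro.from_euler('xyz',s['orientation'],degrees=True).as_matrix(); T[:3,3]=s['tcp_pos']
        T=T@c['mount']; R=T[:3,:3]; o=T[:3,3]
    else: R=c['R'].T; o=-R@c['t']
    d=R@np.linalg.inv(c['mtx'])@np.array([uv[0],uv[1],1.]); return o+d*(z-o[2])/d[2]
def proj(n,X):
    c=robot.calibration(n); p=c['mtx']@(c['R']@np.asarray(X)+c['t']); return p[:2]/p[2]
E
python3 - <<'E'
from h import *
im=cv2.imread("pics/top0.png")
a=cv2.resize(im[165:245,370:460],None,fx=6,fy=6,interpolation=cv2.INTER_CUBIC)
b=cv2.resize(im[85:165,227:360],None,fx=6,fy=6,interpolation=cv2.INTER_CUBIC)
cv2.imwrite("pics/tray.png",a);cv2.imwrite("pics/head.png",b)
for uv in((404,222),(408,193),(293,157)):print(ray("top",uv,0.03))
E
```

```text
[ 0.41955575 -0.26715875  0.03      ]
[ 0.52155592 -0.28545427  0.03      ]
[0.65978977 0.11871973 0.03      ]
```

View pics/tray.png

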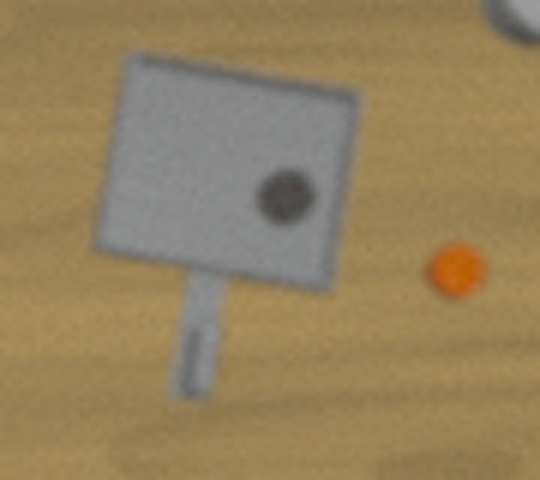

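View pics/head.png

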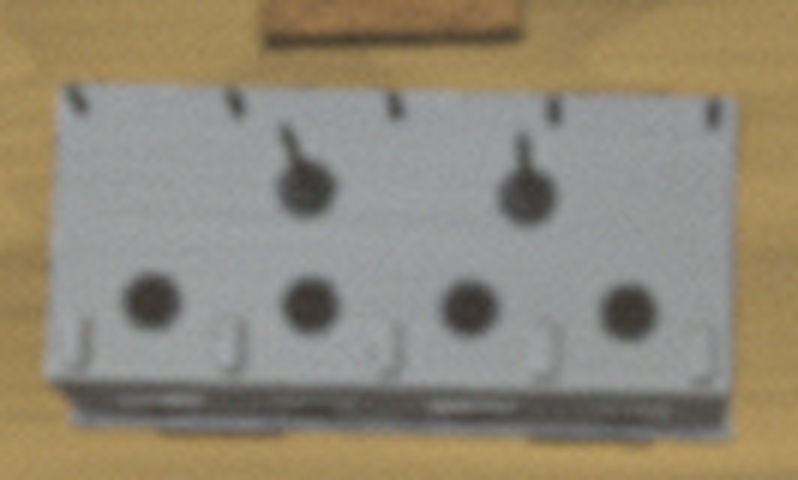

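The crop confirms it: grey pan corners at about (130,52), (360,92), (330,290), (97,248), fin foot at (195,360) and dark tappet at (287,197), with the orange puck apart. In the head crop the top-face corners are (62,88), (737,98), (733,392), (45,380).

Run:
```python
from h import *
f=lambda L,z,x0,y0:np.array([ray("top",(x0+(x-2.5)/6,y0+(y-2.5)/6),z)[:2] for x,y in L])
t=f([(130,52),(360,92),(330,290),(97,248)],.028,370,165);print(t,t.mean(0))
xv=(t[0]+t[1]-t[2]-t[3])/2;yv=(t[0]+t[3]-t[1]-t[2])/2
print("lens",np.linalg.norm(xv),np.linalg.norm(yv),np.degrees([np.arctan2(xv[1],xv[0]),np.arctan2(-yv[0],yv[1])]))
print("fin top",f([(191,385),(197,325)],.052,370,165))
h=f([(62,88),(737,98),(733,392),(45,380)],.146,227,85)
xv=(h[0]+h[1]-h[2]-h[3])/2;yv=(h[0]+h[3]-h[1]-h[2])/2
print(h,h.mean(0),"front",(h[2]+h[3])/2,"lens",np.linalg.norm(xv),np.linalg.norm(yv),np.degrees([np.arctan2(xv[1],xv[0]),np.arctan2(-yv[0],yv[1])]))
b=f([(72,425),(730,438)],.036,227,85);print("bottom front",b,b.mean(0))
print("blocks",f([(160,433),(282,433),(530,442),(655,442)],.0,227,85))
print("spray",ray("top",(396,152),0),"tin",ray("top",(460,168),0))
```

```text
[[ 0.59372835 -0.22940803]
 [ 0.56682783 -0.36414977]
 [ 0.45004801 -0.34104751]
 [ 0.47767397 -0.20564537]] [ 0.52206954 -0.28506267]
lens 0.11875193219534348 0.13779591049561518 [-11.38044527 -11.41139588]
fin top [[ 0.39524838 -0.2534433 ]
 [ 0.42967347 -0.25828976]]
[[ 0.83663954  0.29596278]
 [ 0.82209391 -0.0810181 ]
 [ 0.65511871 -0.07424066]
 [ 0.67038376  0.30521432]] [0.74605898 0.11147959] front [0.66275123 0.11548683] lens 0.16680813564168212 0.3785115289547128 [-2.75390216 -2.25682422]
bottom front [[ 0.6685815   0.31191178]
 [ 0.65204565 -0.07788185]] [0.66031358 0.11701497]
blocks [[ 0.6702449   0.2655551 ]
 [ 0.66859257  0.19151799]
 [ 0.65969433  0.04127481]
 [ 0.65800743 -0.03439752]]
spray [ 0.67621713 -0.25384877  0.        ] tin [ 0.61216104 -0.4826453   0.        ]
```

>>> jog_arm --series '[[[3, 3.5, 0], 0.15, 1], [[3, 3.5, 0], 0, 1], [[3, 3.5, 0], 0, 1]]' --newtons 60

```text
clock: 0.48
tcp_pos: [0.3173, -0.3672, 0.2309]
orientation: [-180.0, 0.0, -55.8]
ft_force: [-0.2, 0.1, 0.5]
opening: 0.0852
```

```bash
python3 -c "
from plant import robot
s=robot.observe();print(s['joints'],s['orientation'],s['tcp_pos'],s['clock'])"
```

```text
[-4.91767161e+01  1.10624276e+01 -1.31043725e+01  6.58800196e+01
  6.10396454e-03  9.66732275e+01] [-1.79999378e+02  4.72117855e-02 -5.58499458e+01] [ 0.31729316 -0.36723359  0.23087315] 0.475
```

>>> jog_arm --series '[[[1, 1, 0], 0.18, 1], [[1, 1, 0], 0.18, 1], [[1, 1, 0], 0.18, 1], [[1, 1, 0], 0.18, 1], [[1, 1, 0], 0.18, 1], [[1, 1, 0], 0.18, 1], [[1, 1, 0], 0.18, 1], [[1, 1, -1], 0.18, 1], [[1, 1, -1], 0.18, 1], [[0.2, 1, -1], 0.18, 1], [[0, 0.5, 0], 0.18, 1], [[0, 0, 0], 0.18, 1]]'

```text
clock: 1.98
tcp_pos: [0.4084, -0.2627, 0.2006]
orientation: [-179.9, -0.0, 68.3]
ft_force: [-0.7, 0.9, -0.3]
opening: 0.0852
```

>>> jog_arm --series '[[[0, 0, 0], 0.18, 1], [[0, 0, 0], 0.006, 1], [[0, 0, 0], 0, 1]]'

```text
clock: 2.35
tcp_pos: [0.4087, -0.2633, 0.2011]
orientation: [-180.0, -0.0, 78.5]
ft_force: [0.3, -0.2, 0.9]
opening: 0.0854
```

Run:
```python
from h import *
s=robot.observe();print(s['joints'],s['orientation'],s['tcp_pos'],s['clock'])
cv2.imwrite("pics/w1.png",robot.camera("wrist"))
```

```text
[-3.27987001e+01  1.20369256e+01 -1.64131723e+01  6.15806178e+01
  3.49309292e-04 -2.12697324e+01] [-1.79971503e+02 -1.14679157e-02  7.84710294e+01] [ 0.40866196 -0.26334921  0.2010827 ] 2.35
```

View pics/w1.png

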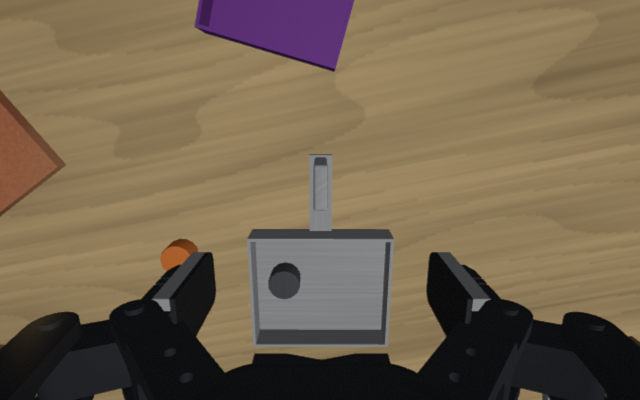

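Wrist view: the tray is square to the tool. The fin's top face runs from about (320,166) to (320,210), and the pan corners are at (249,238), (392,238), (388,345), (256,345). The tappet is at (285,280).

Run:
```python
from h import *
a,b=ray("wrist",(320.5,166),.052),ray("wrist",(320.5,210),.052); print(a,b,np.linalg.norm(a-b),(a+b)/2)
c=[ray("wrist",p,.028) for p in((249,231),(392,231))]; print(c,np.linalg.norm(c[0]-c[1]),sum(c)/2)
d=c[0]-c[1]; print("yaw",np.degrees(np.arctan2(-d[0],d[1])) )
```

```text
[ 0.39253985 -0.25994651  0.052     ] [ 0.43001956 -0.26754602  0.052     ] 0.03824240142206836 [ 0.41127971 -0.26374627  0.052     ]
[array([ 0.44406432, -0.33938517,  0.028     ]), array([ 0.47096663, -0.20681777,  0.028     ])] 0.13526954111815584 [ 0.45751547 -0.27310147  0.028     ]
yaw 168.5285680039172
```

>>> jog_arm --series '[[[0.1, 0, -4], 0, 1], [[0, 0, -4], 0, 1], [[0, 0, -4], 0, 1], [[0, 0, -3], 0, 1], [[0, 0, -2], 0, 1], [[0, 0, -1.5], 0, 1], [[0, 0, 0], 0, 1]]'

```text
clock: 3.28
tcp_pos: [0.4089, -0.2629, 0.0153]
orientation: [-179.9, -0.1, 78.5]
ft_force: [-0.9, 0.4, -0.8]
opening: 0.0857
```

>>> jog_arm --series '[[[0, 0, 0], 0, -0.4], [[0, 0, 0], 0, -0.6], [[0, 0, 0], 0, -1], [[0, 0, 0], 0, -1], [[0, 0, 0], 0, -1], [[0, 0, 0], 0, -1], [[0, 0, 0], 0, -1]]' --newtons 60

```text
clock: 4.15
tcp_pos: [0.4101, -0.2638, 0.0168]
orientation: [180.0, 0.0, 78.6]
ft_force: [-1.2, -0.2, 4.9]
opening: 0.0112
```

>>> jog_arm --series '[[[0, 0, 0.15], 0, -1], [[0, 0.4, 0], 0, -1], [[0, 0.8, 0], 0.01, -1], [[0, 1.2, 0], 0.015, -1], [[0, 1.2, 0], 0.015, -1], [[0, 1.2, 0], 0.015, -1], [[0, 1.2, 0], 0.015, -1], [[0, 1.2, 0], 0.015, -1], [[0, 1.2, 0], 0.015, -1], [[0, 1.2, 0], 0.015, -1], [[0, 1.2, 0], 0.015, -1], [[0, 1.2, 0], 0.015, -1]]'

```text
clock: 5.65
tcp_pos: [0.4098, -0.1426, 0.0178]
orientation: [-180.0, -0.0, 87.0]
ft_force: [-0.4, -1.4, -5.6]
opening: 0.0113
```

>>> jog_arm --series '[[[0.2, 1.2, -0.08], 0.01, -1], [[0.3, 1.2, 0], 0, -1], [[0.3, 1.4, 0], 0, -1], [[0.3, 1.4, 0], 0, -1], [[0.3, 1.4, 0], 0, -1], [[0.3, 1.4, 0], 0, -1], [[0.3, 1.4, 0], 0, -1], [[0.3, 1.4, 0], 0, -1], [[0.3, 1.4, 0], 0, -1], [[0.3, 1.4, 0], 0, -1], [[0.3, 1.4, 0], 0, -1], [[0.2, 1.4, 0], 0, -1]]'

```text
clock: 7.15
tcp_pos: [0.4441, 0.0215, 0.017]
orientation: [180.0, -0.0, 87.5]
ft_force: [-0.4, -1.3, -3.7]
opening: 0.0111
```

>>> jog_arm --series '[[[0.1, 1.4, 0], 0, -1], [[0.1, 1.4, 0], 0, -1], [[0, 1.4, 0], 0, -1], [[0, 1.4, 0], 0, -1], [[0, 1.4, 0], 0, -1], [[0, 1.2, 0], 0, -1], [[0, 1, 0], 0, -1], [[0, 0.6, 0], 0, -1], [[0, 0.2, 0], 0, -1], [[0, 0, 0], 0, -1], [[0, 0, 0], 0, -1]]'

```text
clock: 8.52
tcp_pos: [0.4458, 0.1206, 0.017]
orientation: [-180.0, -0.0, 87.5]
ft_force: [-1.2, 0.1, -2.7]
opening: 0.0111
```

Run:
```python
from h import *
s=robot.observe();print(s['orientation'],s['tcp_pos'],s['clock'],s['ft_force'])
w=robot.camera("wrist");t=robot.camera("top")
cv2.imwrite("pics/w2.png",w);cv2.imwrite("pics/t2f.png",t);cv2.imwrite("pics/t2.png",cv2.resize(t[85:225,220:360],None,fx=4.2,fy=4.2,interpolation=cv2.INTER_CUBIC))
```

```text
[-1.79994028e+02 -2.79888702e-02  8.74960538e+01] [0.44581647 0.12055603 0.01702656] 8.525 [-1.20800678  0.1069306  -2.69715194]
```

View pics/w2.png

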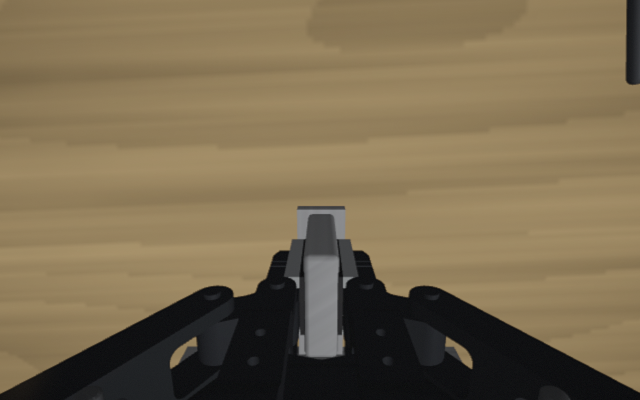

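View pics/t2.png

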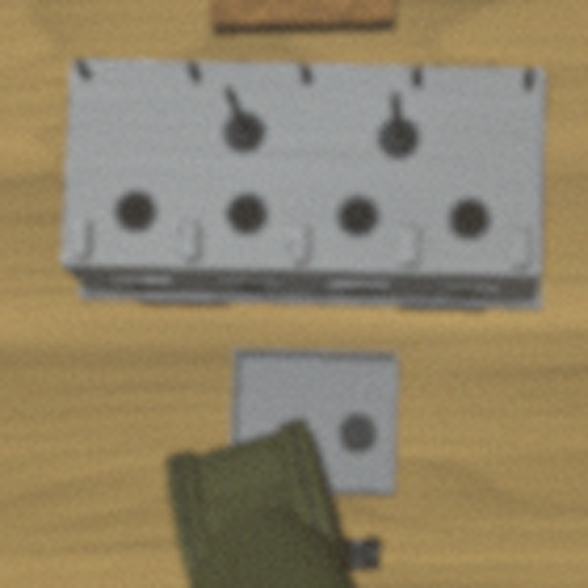

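The wrist view shows the fin between the pads, square, with the tongue at (320,225). In the top crop the tray lies in front of the gap: rear edge (235,350)–(397,352), tappet still in it at (357,433), block fronts visible at x 140–228 and 400–487. Next I take sub-pixel edges, since the fit leaves ±4 mm.

```bash
cat > edges.py <<'E'
from h import *
from scipy.ndimage import map_coordinates as mc
def avg(n=8): return np.mean([robot.camera("top").astype(float).mean(2) for _ in range(n)],0)
def edge(im,P,Q,half=5):
    """fit line of strongest edge along world segment P-Q (projected); returns world pts at height z"""
    p,q=proj("top",P),proj("top",Q); d=(q-p)/np.linalg.norm(q-p); n=np.array([-d[1],d[0]])
    s=np.arange(-half,half+.01,.1); k=np.linspace(.1,.9,15); prof=0
    off=[]
    for a in k:
        c=p+a*(q-p); xy=c[:,None]+n[:,None]*s
        g=np.abs(np.gradient(mc(im,[xy[1],xy[0]],order=3))); i=g.argmax(); 
        w=slice(max(i-12,0),i+13); off.append((s[w]*g[w]).sum()/g[w].sum())
    off=np.array(off); m=np.abs(off-np.median(off))<1; c=np.polyfit(k[m],off[m],1)
    r=[ray("top",p+a*(q-p)+n*np.polyval(c,a),P[2])[:2] for a in(0,1)]
    return np.array(r),m.sum(),np.median(off),off[m].std()
E
python3 - <<'E'
from edges import *
im=avg(8); np.save("im2.npy",im)
S=np.array([.662,.1165]);y=np.radians(-2.4)
def W(O,yaw,x,yy,z):
    c,s=np.cos(yaw),np.sin(yaw); return np.array([O[0]+c*x-s*yy,O[1]+s*x+c*yy,z])
def loc(O,yaw,p):
    c,s=np.cos(yaw),np.sin(yaw);d=p-O; return np.array([c*d[0]+s*d[1],-s*d[0]+c*d[1]])*1000
def show(nm,O,yaw,a,b,z,half=4):
    r,m,o,sd=edge(im,W(O,yaw,*a,z),W(O,yaw,*b,z),half); print(nm,[loc(O,yaw,p).round(1) for p in r],m,round(o,2),round(sd,2))
h=.146
show("head top L",S,y,(.02,.19),(.15,.19),h); show("head top R",S,y,(.02,-.19),(.15,-.19),h)
show("head top back",S,y,(.17,.17),(.17,-.17),h)
show("head top front",S,y,(0,.17),(0,-.17),h,3); show("head bot front",S,y,(0,.17),(0,-.17),.036,2)
T=np.array([.4458,.1206]);y2=np.radians(-2.5); C=W(T,y2,.115,0,0)[:2]
show("tray L",C,y2,(.005,.07),(.06,.07),.028,3); show("tray R",C,y2,(-.04,-.07),(.06,-.07),.028,3); show("tray rear",C,y2,(.06,.065),(.06,-.065),.028,3)
# block inner/outer edges: row profile just under the head lip
for yy,nm in((.074,"bL in"),(.149,"bL out"),(-.074,"bR in"),(-.149,"bR out")):
    for z in(.004,.012,.02):
        u=proj("top",W(S,y,0,yy,z)); x=np.arange(u[0]-6,u[0]+6,.1); v=mc(im,[np.full_like(x,u[1]),x],order=3);g=np.abs(np.gradient(v));i=g.argmax()
        print(nm,z,"px off",round(x[i]-u[0],2),"y mm",loc(S,y,ray("top",(x[i],u[1]),z)[:2]).round(1),g[i].round(2))
E
```

```text
head top L [array([ 20. , 189.2]), array([149.9, 187.8])] 15 0.46 0.25
head top R [array([  20., -188.]), array([ 150. , -187.8])] 15 -0.66 0.21
head top back [array([170.4, 170. ]), array([ 167.9, -170. ])] 13 0.28 0.22
head top front [array([  0.8, 170. ]), array([  -0.2, -170. ])] 15 -0.1 0.17
head bot front [array([  4.7, 170.1]), array([   3.2, -170. ])] 11 -1.01 0.14
tray L [array([ 4.9, 63. ]), array([59.9, 61.8])] 14 2.1 0.11
tray R [array([-40. , -64.5]), array([ 60. , -69.7])] 15 -1.04 0.43
tray rear [array([52.6, 64.9]), array([ 51.6, -65. ])] 15 2.14 0.1
bL in 0.004 px off 0.0 y mm [-0. 74.] 1.03
bL in 0.012 px off 0.5 y mm [ 0.  72.2] 1.09
bL in 0.02 px off 0.6 y mm [ 0.  71.8] 0.92
bL out 0.004 px off 0.9 y mm [1.000e-01 1.457e+02] 0.69
bL out 0.012 px off -0.8 y mm [-1.000e-01  1.519e+02] 0.7
bL out 0.02 px off -0.6 y mm [ -0.  151.2] 0.75
bR in 0.004 px off 0.1 y mm [  0.  -74.4] 1.22
bR in 0.012 px off 0.2 y mm [  0.  -74.7] 1.37
bR in 0.02 px off 0.2 y mm [  0.  -74.7] 1.32
bR out 0.004 px off 0.2 y mm [   0.  -149.7] 1.04
bR out 0.012 px off 0.1 y mm [   0.  -149.4] 1.14
bR out 0.02 px off 0.0 y mm [  -0. -149.] 0.98
```

Run:
```python
from edges import *
im=np.load("im2.npy")
T=np.array([.4458,.1206]);y2=np.radians(-2.5);c,s=np.cos(y2),np.sin(y2)
W=lambda x,y,z:np.array([T[0]+c*x-s*y,T[1]+s*x+c*y,z])
Cm=robot.calibration("top");print("cam",-Cm['R'].T@Cm['t'])
def prof(z,ax,rng,al):
    out=[]
    for v in rng:
        P=[proj("top",W(.115+a,v,z) if ax=='y' else W(.115+v,a,z)) for a in al]; P=np.array(P)
        out.append(mc(im,[P[:,1],P[:,0]],order=3).mean())
    return np.array(out)
for nm,rng,al in(("L y",np.arange(.056,.084,.001),np.linspace(.025,.05,12)),("R y",-np.arange(.056,.084,.001),np.linspace(-.03,.05,20))):
    print(nm,"\n",list(zip((rng*1000).round().astype(int).tolist(),prof(.028,'y',rng,al).round().astype(int).tolist())))
rng=np.arange(.045,.075,.001);print("rear",list(zip((rng*1000).round().astype(int).tolist(),prof(.028,'x',rng,np.linspace(-.05,.05,20)).round().astype(int).tolist())))
```

```text
cam [0.33251883 0.00664447 1.58807488]
L y 
 [(56, 141), (57, 140), (58, 140), (59, 138), (60, 136), (61, 133), (62, 129), (63, 126), (64, 123), (65, 121), (66, 119), (67, 119), (68, 119), (69, 120), (70, 121), (71, 122), (72, 123), (73, 124), (74, 124), (75, 123), (76, 122), (77, 122), (78, 121), (79, 121), (80, 121), (81, 121), (82, 121), (83, 121), (84, 121)]
R y 
 [(-56, 140), (-57, 141), (-58, 141), (-59, 141), (-60, 141), (-61, 141), (-62, 141), (-63, 140), (-64, 139), (-65, 138), (-66, 137), (-67, 135), (-68, 133), (-69, 131), (-70, 130), (-71, 129), (-72, 128), (-73, 128), (-74, 128), (-75, 128), (-76, 128), (-77, 128), (-78, 129), (-79, 129), (-80, 129), (-81, 129), (-82, 129), (-83, 129), (-84, 129)]
rear [(45, 140), (46, 140), (47, 139), (48, 138), (49, 135), (50, 132), (51, 128), (52, 123), (53, 118), (54, 114), (55, 111), (56, 110), (57, 111), (58, 114), (59, 118), (60, 121), (61, 123), (62, 124), (63, 125), (64, 125), (65, 125), (66, 125), (67, 125), (68, 126), (69, 127), (70, 128), (71, 129), (72, 129), (73, 130), (74, 131)]
```

>>> jog_arm --series '[[[0, 0.3, -0.04], 0, -1], [[0, 0.27, 0], 0, -1], [[0, 0, 0], 0, -1], [[0, 0, 0], 0, -1]]'

```text
clock: 9.52
tcp_pos: [0.4462, 0.1265, 0.0168]
orientation: [180.0, -0.0, 87.5]
ft_force: [0.5, -1.4, 0.1]
opening: 0.0113
```

>>> jog_arm --series '[[[0.3, -0.014, 0], 0, -1], [[0.6, -0.027, 0], 0, -1], [[0.8, -0.036, 0], 0, -1], [[0.8, -0.036, 0], 0, -1], [[0.8, -0.036, 0], 0, -1], [[0.6, -0.027, 0], 0, -1], [[0.4, -0.018, 0], 0, -1], [[0.4, -0.018, 0], 0, -1], [[0.3, -0.014, 0], 0, -1]]'

```text
clock: 10.65
tcp_pos: [0.4952, 0.1242, 0.0168]
orientation: [-179.9, -0.0, 87.5]
ft_force: [-5.5, 0.3, 6.2]
opening: 0.0113
```

Run:
```python
from h import *
s=robot.observe();print(s['orientation'],s['tcp_pos'],s['clock'],s['ft_force'],s['torque'])
im=robot.camera("scene");cv2.imwrite("pics/s3.png",cv2.resize(im[170:330,300:520],None,fx=3.5,fy=3.5,interpolation=cv2.INTER_CUBIC))
t=robot.camera("top")
cv2.imwrite("pics/t3.png",cv2.resize(t[130:200,240:345],None,fx=6,fy=6,interpolation=cv2.INTER_CUBIC))
```

```text
[-1.79905998e+02 -3.47129829e-02  8.75214147e+01] [0.49516241 0.1242095  0.01678078] 10.65 [-5.53260806  0.30513246  6.15988227] [-0.05428611  0.78554982 -0.01844577]
```

View pics/t3.png

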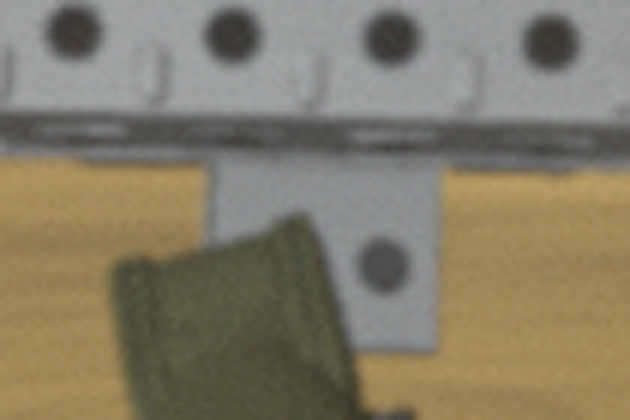

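Top crop: the tray's rear has gone under the head lip, its left edge at x 210 and right edge at 441, with the blocks ending at about 205 and 445, so it is centred. Tappet in place at (384,265). The force rose to Fx −5.5, Fz +6.2, so I check from the side.

View pics/s3.png

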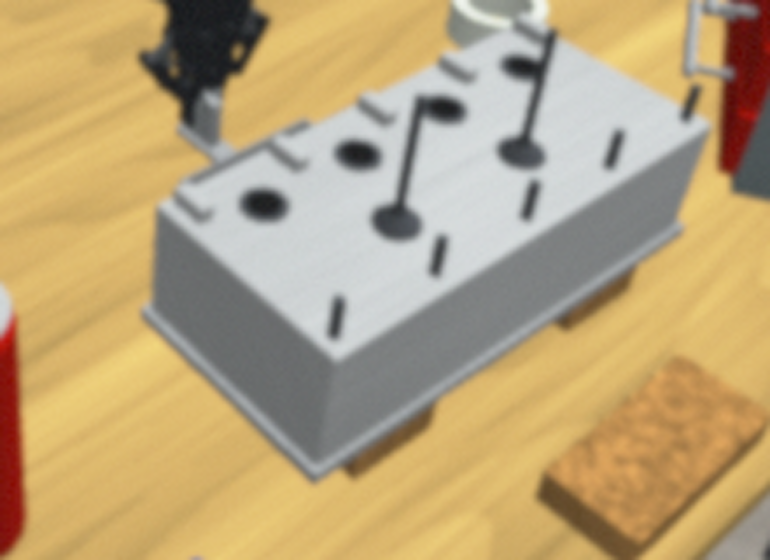

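>>> jog_arm --series '[[[0, 0, 0], 0, -1], [[0, 0, 0.05], 0, -1], [[0, 0, 0], 0, -1]]'

```text
clock: 11.12
tcp_pos: [0.4959, 0.1241, 0.0168]
orientation: [-180.0, -0.0, 87.5]
ft_force: [-0.9, 0.2, -0.3]
opening: 0.0116
```

Side view: nothing fouls, and the load relaxed to about zero, so it was only a slight down-press. I go on to a rear depth of about 48 mm.

>>> jog_arm --series '[[[0.3, -0.014, 0.005], 0, -1], [[0.5, -0.023, 0.005], 0, -1], [[0.5, -0.023, 0.005], 0, -1], [[0.5, -0.023, 0.005], 0, -1], [[0.5, -0.023, 0.005], 0, -1], [[0.5, -0.023, 0.005], 0, -1], [[0.5, -0.023, 0.005], 0, -1], [[0.4, -0.018, 0.005], 0, -1], [[0.2, -0.009, 0], 0, -1], [[0, 0, 0], 0, -1]]'

```text
clock: 12.38
tcp_pos: [0.5354, 0.1222, 0.0175]
orientation: [180.0, 0.0, 87.5]
ft_force: [0.6, 0.4, -4.9]
opening: 0.0112
```

>>> jog_arm --series '[[[0.2, -0.009, -0.04], 0, -1], [[0.2, -0.009, 0], 0, -1], [[0, 0, 0], 0, -1]]'

```text
clock: 12.75
tcp_pos: [0.5393, 0.1221, 0.0172]
orientation: [180.0, -0.0, 87.5]
ft_force: [0.4, 0.0, -4.6]
opening: 0.0109
```

>>> jog_arm --series '[[[0.2, -0.009, 0], 0, -1], [[0.2, -0.009, 0], 0, -1], [[0.2, -0.009, 0], 0, -1], [[0.2, -0.009, 0], 0, -1], [[0, 0, 0], 0, -1]]'

```text
clock: 13.38
tcp_pos: [0.5474, 0.1217, 0.0171]
orientation: [180.0, -0.0, 87.5]
ft_force: [0.2, -0.1, -4.0]
opening: 0.0113
```

>>> jog_arm --series '[[[0.2, -0.009, 0], 0, -1], [[0.2, -0.009, 0], 0, -1]]'

```text
clock: 13.62
tcp_pos: [0.5508, 0.1215, 0.0171]
orientation: [-180.0, 0.0, 87.5]
ft_force: [-2.0, 0.1, -2.7]
opening: 0.0109
```

>>> jog_arm --series '[[[0.15, -0.007, -0.02], 0, -1], [[0.2, -0.009, 0], 0, -1]]'

```text
clock: 13.88
tcp_pos: [0.5544, 0.1213, 0.0169]
orientation: [-180.0, 0.0, 87.5]
ft_force: [-2.1, -0.5, -2.6]
opening: 0.0113
```

>>> jog_arm --series '[[[0.15, -0.007, 0], 0, -1], [[0.15, -0.007, 0], 0, -1]]'

```text
clock: 14.12
tcp_pos: [0.5574, 0.1212, 0.0169]
orientation: [180.0, 0.0, 87.5]
ft_force: [-1.7, 0.3, -2.0]
opening: 0.011
```

>>> jog_arm --series '[[[0.2, -0.009, 0], 0, -1], [[0.2, -0.009, 0], 0, -1]]'

```text
clock: 14.38
tcp_pos: [0.5615, 0.121, 0.0169]
orientation: [180.0, 0.0, 87.5]
ft_force: [-1.4, 0.0, -3.7]
opening: 0.0107
```

>>> jog_arm --series '[[[0.15, -0.007, 0], 0, -1], [[0.15, -0.007, 0], 0, -1]]'

```text
clock: 14.62
tcp_pos: [0.5644, 0.1208, 0.0169]
orientation: [-180.0, 0.0, 87.5]
ft_force: [-1.5, -0.1, -2.9]
opening: 0.0115
```

>>> jog_arm --series '[[[0.2, -0.009, 0], 0, -1], [[0.2, -0.009, 0], 0, -1]]'

```text
clock: 14.88
tcp_pos: [0.5685, 0.1207, 0.0169]
orientation: [180.0, 0.0, 87.5]
ft_force: [-1.4, -0.1, -2.7]
opening: 0.0112
```

>>> jog_arm --series '[[[0.15, -0.007, 0], 0, -1], [[0.15, -0.007, 0], 0, -1]]'

```text
clock: 15.12
tcp_pos: [0.5714, 0.1205, 0.0169]
orientation: [-180.0, -0.0, 87.5]
ft_force: [-1.5, -0.3, -2.6]
opening: 0.0108
```

>>> jog_arm --series '[[[0.2, -0.009, 0], 0, -1], [[0.2, -0.009, 0], 0, -1]]'

```text
clock: 15.38
tcp_pos: [0.5755, 0.1204, 0.0169]
orientation: [180.0, 0.0, 87.5]
ft_force: [-1.4, -0.4, -2.6]
opening: 0.0111
```

>>> jog_arm --series '[[[0.15, -0.007, 0], 0, -1], [[0.15, -0.007, 0], 0, -1]]'

```text
clock: 15.62
tcp_pos: [0.5784, 0.1202, 0.0169]
orientation: [-180.0, 0.0, 87.5]
ft_force: [-1.2, 0.0, -3.1]
opening: 0.0113
```

>>> jog_arm --series '[[[0.2, -0.009, 0], 0, -1], [[0.2, -0.009, 0], 0, -1]]'

```text
clock: 15.88
tcp_pos: [0.5803, 0.1201, 0.0168]
orientation: [-179.8, -0.0, 87.5]
ft_force: [-9.4, 1.0, 4.8]
opening: 0.0115
```

>>> jog_arm --series '[[[0.15, -0.007, 0], 0, -1], [[0.15, -0.007, 0], 0, -1]]'

```text
clock: 16.12
tcp_pos: [0.5802, 0.1201, 0.0168]
orientation: [-179.5, -0.0, 87.5]
ft_force: [-14.7, 1.6, 9.5]
opening: 0.0111
```

>>> jog_arm --series '[[[0, 0, 0.04], 0, -1], [[0, 0, 0], 0, -1], [[0, 0, 0], 0, -1]]'

```text
clock: 16.5
tcp_pos: [0.5802, 0.12, 0.0168]
orientation: [-179.5, -0.0, 87.5]
ft_force: [-11.8, 0.9, 4.5]
opening: 0.0111
```

```bash
python3 -c "
from plant import robot
s=robot.observe();print(s['joints'],s['orientation'],s['tcp_pos'],s['ft_force'],s['torque'])"
```

```text
[ 11.62046566  31.08385554 -16.85448283  42.55186795   0.12505441
  14.08407456] [-1.79494098e+02 -2.00268870e-03  8.75358473e+01] [0.58022263 0.12003254 0.01680337] [-11.80224687   0.90943361   4.52645317] [ 0.24287927  1.49661033 -0.00987433]
```

>>> jog_arm --series '[[[0.1, -0.005, 0], 0, -1], [[0.1, -0.005, 0.01], 0, -1], [[0, 0, 0], 0, -1]]'

```text
clock: 16.88
tcp_pos: [0.5804, 0.1199, 0.0168]
orientation: [-179.3, -0.0, 87.5]
ft_force: [-15.2, 1.8, 6.7]
opening: 0.0113
```

>>> jog_arm --series '[[[0.1, -0.005, 0.03], 0, -1], [[0.05, -0.002, 0.01], 0, -1], [[0, 0, 0], 0, -1]]'

```text
clock: 17.25
tcp_pos: [0.5818, 0.1198, 0.0168]
orientation: [-179.3, 0.0, 87.5]
ft_force: [-15.3, 1.1, 4.6]
opening: 0.0112
```

>>> jog_arm --series '[[[0.1, -0.005, 0.01], 0, -1], [[0.1, -0.005, 0.01], 0, -1], [[0, 0, 0], 0, -1]]'

```text
clock: 17.62
tcp_pos: [0.584, 0.1196, 0.0168]
orientation: [-179.3, 0.0, 87.5]
ft_force: [-14.3, 1.3, 3.1]
opening: 0.0113
```

>>> jog_arm --series '[[[0.1, -0.005, 0.01], 0, -1], [[0, 0, 0], 0, -1]]'

```text
clock: 17.88
tcp_pos: [0.5851, 0.1196, 0.0168]
orientation: [-179.3, 0.0, 87.5]
ft_force: [-13.5, 1.1, 2.5]
opening: 0.0111
```

>>> jog_arm --series '[[[-0.1, 0.005, 0], 0, -1], [[-0.1, 0.005, 0], 0, -1], [[-0.1, 0.005, 0], 0, -1], [[0, 0, 0], 0, -1], [[0, 0, 0], 0, -1]]'

```text
clock: 18.5
tcp_pos: [0.5852, 0.1196, 0.017]
orientation: [-179.6, 0.0, 87.5]
ft_force: [-6.9, -0.2, -2.3]
opening: 0.0113
```

>>> jog_arm --series '[[[-0.1, 0.005, -0.02], 0, -1], [[-0.1, 0.005, -0.02], 0, -1], [[0, 0, 0], 0, -1], [[0, 0, 0], 0, -1]]'

```text
clock: 19.0
tcp_pos: [0.5853, 0.1197, 0.0171]
orientation: [-179.8, 0.0, 87.5]
ft_force: [-5.3, 0.4, -5.1]
opening: 0.0111
```

>>> jog_arm --series '[[[-0.1, 0.005, -0.04], 0, -1], [[-0.05, 0.002, -0.02], 0, -1], [[0, 0, 0], 0, -1], [[0, 0, 0], 0, -1]]'

```text
clock: 19.5
tcp_pos: [0.5853, 0.1198, 0.017]
orientation: [-180.0, 0.0, 87.5]
ft_force: [-3.5, -0.8, -6.8]
opening: 0.0113
```

>>> jog_arm --series '[[[-0.05, 0.002, -0.04], 0, -1], [[0, 0, -0.02], 0, -1], [[0, 0, 0], 0, -1], [[0, 0, 0], 0, -1]]'

```text
clock: 20.0
tcp_pos: [0.5853, 0.1199, 0.0168]
orientation: [179.9, 0.0, 87.5]
ft_force: [-1.3, -1.7, -3.6]
opening: 0.0113
```

>>> jog_arm --series '[[[0, 0, -0.02], 0, -1], [[0, 0, 0], 0, -0.6], [[0, 0, 0], 0, -0.3], [[0, 0, 0], 0, 0], [[0, 0, 0], 0, 0.3], [[0, 0, 0], 0, 0.5], [[0, 0, 0], 0, 0.5]]'

```text
clock: 20.88
tcp_pos: [0.5848, 0.1199, 0.0163]
orientation: [-180.0, -0.0, 87.5]
ft_force: [0.1, -0.1, 0.2]
opening: 0.064
```

>>> jog_arm --series '[[[0, 0, 0.5], 0, 0.5], [[0, 0, 1], 0, 0.5], [[0, 0, 2], 0, 0.5], [[0, 0, 2], 0, 0.5], [[-1, 0, 2], 0, 0.5], [[-2, 0, 2], 0, 0.5], [[-3, 0, 2], 0, 0.5], [[-3, 0, 2], 0, 0.5], [[-3, 0, 2], 0, 0.5], [[0, 0, 0], 0, 0.5]]'

```text
clock: 22.12
tcp_pos: [0.4631, 0.1199, 0.1734]
orientation: [179.9, -0.0, 87.5]
ft_force: [0.6, 0.4, -0.5]
opening: 0.0639
```

Run:
```python
from h import *
s=robot.observe();print(s['orientation'],s['tcp_pos'],s['clock'],s['ft_force'])
cv2.imwrite("pics/w4.png",robot.camera("wrist"));cv2.imwrite("pics/t4.png",robot.camera("top"))
```

```text
[ 1.79899063e+02 -3.65095802e-02  8.75379046e+01] [0.46308528 0.11994119 0.17344063] 22.125 [ 0.57613125  0.3599339  -0.51805988]
```

View pics/w4.png

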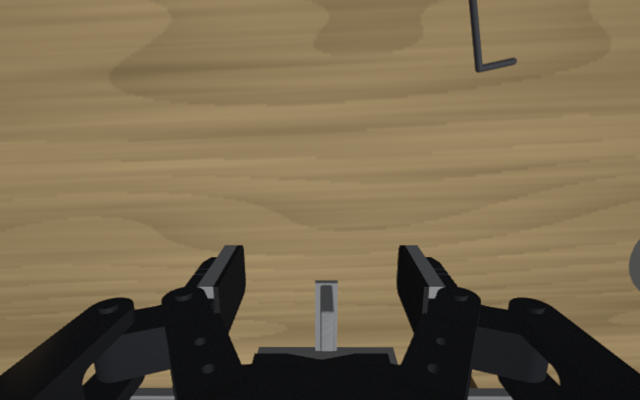

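Wrist view: the tongue's end edge is at (315–337,282), the fin upright and free at about (327,315), and the front wall at row 350. I check this against the release point and see if the tappet shows in the top view.

Run:
```python
from h import *
print("tongue end",ray("wrist",(326,282),.006))
p=ray("wrist",(333,311),.052);print("fin far/near",p, ray("wrist",(327,287),.052))
t=cv2.imread("pics/t4.png")
cv2.imwrite("pics/t4c.png",cv2.resize(t[80:220,180:370],None,fx=4,fy=4,interpolation=cv2.INTER_CUBIC))
```

```text
tongue end [0.564927   0.12150751 0.006     ]
fin far/near [0.56718757 0.12657384 0.052     ] [0.54457904 0.12238981 0.052     ]
```

View pics/t4c.png

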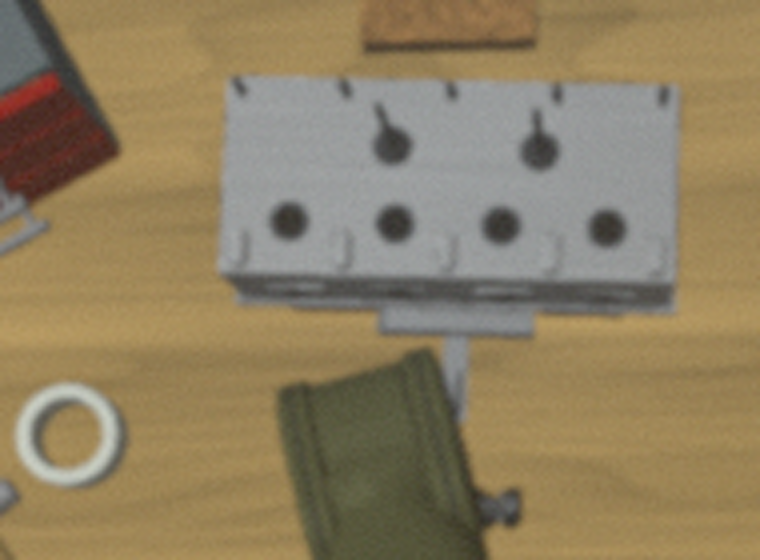

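The top crop shows the tray square between the blocks, front wall about 2 cm proud of the mouth at (455,332). Both valves are standing at (392,146) and (540,150), and the tongue's end agrees with the release point within 2 mm. I hand in.

```bash
python3 -c "
from plant import robot
print(robot.close_job())"
```

```text
the job is handed in; nothing more can be done
None
```

I gripped the grey tray by its fin, slid it along the bench and straight into the gap between the blocks, and felt the buffer with the rear wall about 93 mm in. I pushed the buffer back about 5 mm, eased the load off, let go and withdrew. The job was handed in at about 22 s.

**Buffer push:** the wrist was between 0.5785 and 0.5803 m when the tray met the buffer and at 0.5853 m when I released it. That puts the push between 5.0 and 6.8 mm. It is inferred from wrist position and force, because the buffer cannot be seen directly.

**Forces:** the highest reading was about 15 N forward. There was no side moment at first contact, so that was the buffer and not a block.

**Last checks:** the tray lies square and flat, and the fin is free. Both valves stand, and the objects in view are where they were. The tongue's end measured 0.565 m against 0.563 m expected, within the camera's error.

**Not confirmed:** the tappet is now hidden under the head. I last saw it in place in the tray with the rear wall about 9 mm into the gap, and the slide after that was slow. My last read of the fin's ends in the wrist picture did not agree with the tongue position. I put that down to a poor pixel choice and did not check it further.

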